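Fill a three-cell battery holder from the lever dispenser

TASK

Load the three-cell battery holder from the cell dispenser: slide the empty holder along the bench, low mouth end first, between the guide rails until it butts the stop under the dispenser's mouth. Then press the sprung lever right down and let it come fully up again, three times in all, so that each press rolls one cell into the holder; three cells fill it, and the last two cells stay in the magazine. Leave the bottle and the side cutters beside the work where they are.

Things in the scene. Friction and masses are not known exactly. Their poses are not given: they have to be found in the camera images.
- dispenser: Fixed aluminium battery-cell dispenser on a grey base: a magazine 34 x 74 mm in plan, 178 mm tall, holding five lying cells one above the other. Origin: on the bench under the magazine's middle. Its -x axis points out of the mouth, +x to the lever, z up. The mouth's chute ends at x = -42 mm, 16 mm above the bench
- dock (a point): Point on the bench in front of the mouth, x = -84 mm from the dispenser's origin: the holder's origin lies here, its axes parallel to the dispenser's, when it is home. The stop bar's face is 48 mm from it towards the dispenser. Guide rails 14 mm high, 83 mm apart inside, stand at both sides, from the stop to 18 mm past this point, then flare for 40 mm more to 126 mm apart
- hinge (a point): Middle of the lever's hinge axis (the dispenser's y axis), 108 mm above the bench, x = +3 mm from the dispenser's origin
- lever (a joint): Angle of the sprung yoke lever: 0 up (sprung rest), 0.39 rad at the bottom stop. Pressed down, its pusher shoves the lowest cell out on to the chute and holds up the cells above; when it is fully up the next cell drops to the seat. Only a nearly full stroke (over 0.355) surely lets a cell out; one press, one cell
- lever_pad (a point): Centre of the top of the lever's black paddle (30 mm along the lever, 81 mm across), 125 mm behind the hinge axis (+x) and 26 mm above it at rest: 134 mm above the bench. Pressed, it sinks about 49 mm on an arc about the hinge; about 3 N at the start, 8 N at the bottom
- holder: Loose black open three-cell battery holder, 96 x 79 mm, about 0.35 kg. Origin: centre of its underside. Its +x end is the low mouth end (wall 10 mm high) and starts towards the dispenser; the -x end wall is 34 mm high. Side walls 22 mm high. Inside 88 x 73 mm, floor sloping from 9 mm high at the mouth end to 3 mm at the other: three cells lie side by side. Starts empty
- fin (a point): On the pull fin that stands out from the holder's high end wall: 8 mm thick (along the holder's y), 34 mm high, from x = -46 to -80 mm. This point is in its middle plane at x = -66 mm, 20 mm above the bench
- cell_1: Grey cylindrical cell, 26.5 mm diameter, 65 mm long along its y axis, 90 g, origin at its centre; number 1 from the bottom of the magazine at the start
- cell_2: Grey cylindrical cell, 26.5 mm diameter, 65 mm long along its y axis, 90 g, origin at its centre; number 2 from the bottom of the magazine at the start
- cell_3: Grey cylindrical cell, 26.5 mm diameter, 65 mm long along its y axis, 90 g, origin at its centre; number 3 from the bottom of the magazine at the start
- cell_4: Grey cylindrical cell, 26.5 mm diameter, 65 mm long along its y axis, 90 g, origin at its centre; number 4 from the bottom of the magazine at the start
- cell_5: Grey cylindrical cell, 26.5 mm diameter, 65 mm long along its y axis, 90 g, origin at its centre; number 5 from the bottom of the magazine at the start
- bottle: White alcohol bottle, 64 mm diameter, 132 mm tall, standing behind the work; origin at the centre of its underside; a bystander
- cutter: Side cutters with blue grips, 134 mm long, lying behind the work; origin at the centre of the underside; a bystander
Not all that is in view belongs to the job. Leave any blue look-alike of the cell_5 alone.

How it is judged:
On the way, in this order (a step that is already met when the one before it is completed fails the run):
1. the empty holder is home against the stop under the mouth (within 8 mm) before the first cell is let out (x of holder in the frame of dispenser above -0.092 m and y of holder in the frame of dispenser between -0.006 and 0.006 m and angle between the x axis of holder and the x axis of dispenser, either way round below 0.08 rad and horizontal distance between cell_1 and dispenser below 0.02 m and height (world z) of cell_1 above 0.03 m), for 0.2 s.
2. the lever is pressed right down for the first time (value of joint lever above 0.355 rad), for 0.02 s.
3. the lever is fully up again and the first cell lies in the holder (value of joint lever below 0.05 rad and x of cell_1 in the frame of holder between -0.046 and 0.046 m and y of cell_1 in the frame of holder between -0.012 and 0.012 m and z of cell_1 in the frame of holder below 0.031 m), for 0.2 s.
4. the lever is pressed right down for the second time (value of joint lever above 0.355 rad), for 0.02 s.
5. the lever is fully up again and the second cell lies in the holder (value of joint lever below 0.05 rad and x of cell_2 in the frame of holder between -0.046 and 0.046 m and y of cell_2 in the frame of holder between -0.012 and 0.012 m and z of cell_2 in the frame of holder below 0.031 m), for 0.2 s.
6. the lever is pressed right down for the third time (value of joint lever above 0.355 rad), for 0.02 s.
7. the lever is fully up again and the third cell lies in the holder (value of joint lever below 0.05 rad and x of cell_3 in the frame of holder between -0.046 and 0.046 m and y of cell_3 in the frame of holder between -0.012 and 0.012 m and z of cell_3 in the frame of holder below 0.031 m), for 0.2 s.
At the end, for the whole second after the job is handed in: The holder lies flat and home between the rails (within 12 mm of the stop, 6 mm of the middle and 0.08 rad of square), the first three cells lie side by side on its floor, the last two are still in the magazine, the lever is fully up (under 0.05 rad), and everything is at rest (all of step 7 and x of holder in the frame of dispenser above -0.096 m and y of holder in the frame of dispenser between -0.006 and 0.006 m and angle between the x axis of holder and the x axis of dispenser, either way round below 0.08 rad and x of cell_1 in the frame of holder between -0.046 and 0.046 m and y of cell_1 in the frame of holder between -0.012 and 0.012 m and z of each of cell_1, cell_2 in the frame of holder below 0.031 m and x of cell_2 in the frame of holder between -0.046 and 0.046 m and y of cell_2 in the frame of holder between -0.012 and 0.012 m and horizontal distance between each of cell_4, cell_5 and dispenser below 0.02 m and height (world z) of each of cell_4, cell_5 above 0.03 m and angle between holder's own z axis and vertical below 0.06 rad and height (world z) of holder below 0.006 m and linear speed of each of holder, cell_1, cell_2, cell_3, cell_4, cell_5 below 0.02 m/s); the robot touches nothing.
It fails at once if a fourth cell is let out of the magazine (horizontal distance between cell_4 and dispenser above 0.03 m).
It fails at once if the bottle or the cutters are moved by more than 30 mm (distance of any of bottle, cutter from where it was at the start of the episode above 0.03 m).
It also fails if it takes over 64 s, if anything falls off the work surface, if the arm or the gripper's body presses on something with over 40 N, if the wrist force passes 120 N, or if a joint passes its speed limit or range.

ROBOT

A 6-joint arm with a two-finger parallel gripper is mounted at the origin on a cart in front of the work surface, level with it; the furniture and walls round the work are solid. World frame = base frame: x ahead of the robot, y to its left, z up, the work surface at z = 0. Lengths are in m, angles in rad, forces in N, time in s.
With the tool pointing down it reaches from about 0.425 to 0.95 m from the base axis. Payload 3.5 kg.
Tool frame: the origin (TCP) lies midway between the tips of the shut fingers; the grasp point (between the pads) lies 19 mm behind it; z points along the fingers, y is the line along which they close (so a half turn about z gives the same grasp; the last joint's range is limited). The gripper opens to 85 mm and grips with 20 to 120 N. Pads are 22 mm wide; open, the fingers measure 114 mm over their backs; the gripper's body (76 mm by 85 mm) begins 54 mm behind the grasp point. The pads swing forward as they close: fully open they stand 13 mm farther back than shut.
Start: joints at [-1.421, 0.286, 1.577, -0, 1.279, -0.15], TCP at [0.199, -0.645, 0.202] pointing down, gripper open.
Joint ranges: [-2.77, 2.77], [-0.9, 2.22], [0.21, 2.48], [-1.53, 4.67], [0.24, 2.81], [-2.84, 2.84]. Speed limits (rad/s): [2.79, 2.79, 3.14, 3.14, 3.14, 3.14].

INTERFACE

Orientations are given as a unit quaternion [x, y, z, w].
In Python, from plant import ctrl gives the robot as it stands.
- The arm moves only by the tool send_rows, never from a script. Its argument "series" is a list that holds one entry, the list of rows, each a list of 7 numbers: the shift along the tool's x, y, z in cm, then the turn, a rotation vector about the tool's x, y, z in rad, then the opening, from -1 (shut) to 1 (fully open). In form: [[[x, y, z, rx, ry, rz, jaw], ...]]. A call has 1 to 10 rows; each row shifts and turns the commanded pose from where the row before left it, along the tool's axes as they then stand; what a row does not reach is not made up. A row lasts 1/8 s, in which the tool goes at most 62.5 mm and 10.7 degrees, less where a joint would pass 70% of its speed; a pose out of reach is approached as far as the arm can. A call is refused whole if a number of a shift passes 6.25 or a number of a turn 0.188, either way. A call with a gripper value outside its range is refused whole. The fingers move at their own pace and stop on an object; "force" is the grip in N (left out, the last holds). Time passes only in rows, so rows that do not move let the fingers close. It gives the time, the measured TCP pose, the force, the opening and the grip force at its end, in the units of the state.
- ctrl.get_state(): the state, without advancing time (a new reading comes with each control period).
- ctrl.read_camera(name): name is "scene" or "top" or "wrist"; returns a dict with "img" (420x560x3 uint8, red, green, blue), "fx", "fy", "cx", "cy" (pixels), "R" (3x3) and "t" (3): a world point X has camera coordinates R X + t; the wrist camera has in their place "hand_eye" (4x4, takes a point from camera to tool coordinates, whose origin is the TCP and whose axes are the flange's). Camera axes: x right, y down, z forward; pixel columns grow to the right and rows downward; lengths in m; the calibration is good to about 2 mm. The wrist camera is an equidistant fisheye: a pixel r from the principal point sees the ray r / f radians off the axis. A picture is of the moment at which its call begins: read the wrist's pose just before it. There is no depth.
- ctrl.sign_off(): hands the job in; it is judged then, once.
The state is a dict: "time": time; "qpos": joint angles; "dq": joint speeds; "joint_efforts": joint torques, N m; "eef_pos": TCP position; "tcp_rot": TCP orientation; "contact_force": force on the tool from outside, world axes, zero at the start; "wrist_torque": the same for the moment, N m; "opening": opening from 0.0 (shut) to 1.0 (fully open); "finger_force": force on a finger pad.
Only numpy, scipy, OpenCV 4.12 (cv2) and the standard library are available. Lean on these libraries where they do the work, as an engineer would, in place of code of your own. Each camera call takes 0.05 s, during which the arm holds its last target. There are 200 camera calls.

## Working session

There is one attempt and no reset: what is moved stays moved. The work goes in short steps, Python scripts to look and compute and a tool call to move; the robot and the scene stay as the last step left them, time stands still between calls to the robot, and variables do not carry over. Pictures are saved under pics/ and viewed, at most 10 in all, crops included, and the job is handed in when it is done.

Besides the shell and the picture viewer there is one more tool, called after "Emit:" as name(argument=value, ...) on one line, values as JSON. send_rows: Moves the arm, as the interface text tells. Its arguments: {"type":"object","properties":{"series":{"type":"array"},"force":{"type":"number"}},"required":["series"]}

```bash
mkdir -p pics; python3 - <<'E'
from plant import ctrl
import cv2,pickle
d={}
for n in("scene","top"):
    c=ctrl.read_camera(n);d[n]=c
    cv2.imwrite(f"pics/{n}0.png",c["img"][:,:,::-1])
    print(n,c["fx"],c["cx"],c["cy"],c["R"],c["t"])
pickle.dump(d,open("cams.pkl","wb"))
print(ctrl.get_state())
E
```

```text
scene 395.19534466043734 281.5069083504079 211.05159048492573 [[-0.88400948 -0.46692563 -0.02253212]
 [-0.16283     0.35274425 -0.92144337]
 [ 0.4381936  -0.81089577 -0.38785876]] [0.50799851 0.20216698 0.67694788]
top 527.2894607114298 278.40329290248235 199.43176158402605 [[-0.02591236 -0.99964844  0.00561661]
 [-0.97147688  0.02385651 -0.2359312 ]
 [ 0.23571427 -0.01156994 -0.97175353]] [0.04741636 0.58286522 1.14902198]
{'time': 0.1, 'qpos': array([-1.42101418e+00,  2.87112241e-01,  1.57801888e+00, -1.27225841e-05,
        1.27862757e+00, -1.50013027e-01]), 'dq': array([ 0.00139348, -0.00296053, -0.00301618, -0.00131399,  0.00071924,
       -0.00010359]), 'joint_efforts': array([ 4.84019492e-04, -4.07298696e+01, -2.93698043e+01, -1.70020699e-04,
        3.34567791e-03, -1.27656170e-05]), 'eef_pos': array([ 0.19926111, -0.64422836,  0.20026848]), 'tcp_rot': array([ 9.88785523e-01,  1.49338599e-01, -5.96469797e-06, -1.08301742e-03]), 'contact_force': array([0.64997103, 0.21354513, 0.02147031]), 'wrist_torque': array([-0.02389238, -0.02541993, -0.01706928]), 'finger_force': 0.0, 'opening': 0.999423041110062}
```

View pics/scene0.png

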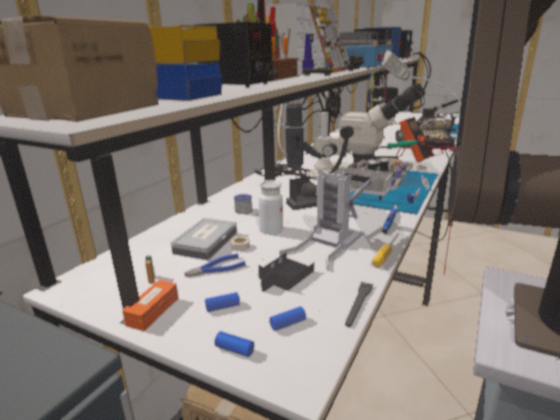

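View pics/top0.png

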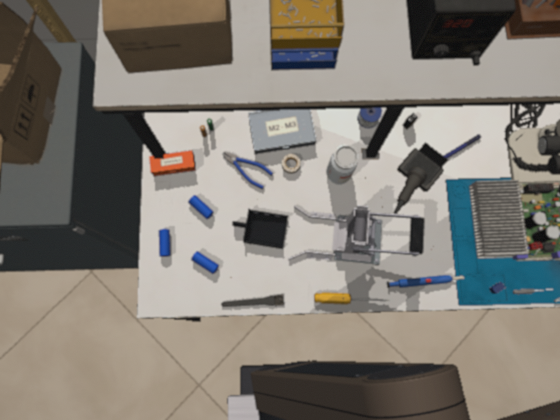

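The top view shows the holder at about (265,229) with its fin at (240,225), the rails at (300–345, 210–258), the magazine at about (362,232), and the lever paddle at about (417,234). I'll enlarge it.

```bash
python3 - <<'E'
import cv2,pickle
d=pickle.load(open("cams.pkl","rb"))
i=d["top"]["img"][190:280,225:435,::-1]
cv2.imwrite("pics/c1.png",cv2.resize(i,None,fx=3.8,fy=3.8,interpolation=cv2.INTER_CUBIC))
i=d["scene"]["img"][160:300,245:415,::-1]
cv2.imwrite("pics/c2.png",cv2.resize(i,None,fx=4,fy=4,interpolation=cv2.INTER_CUBIC))
E
```

```text
(no output)
```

View pics/c1.png

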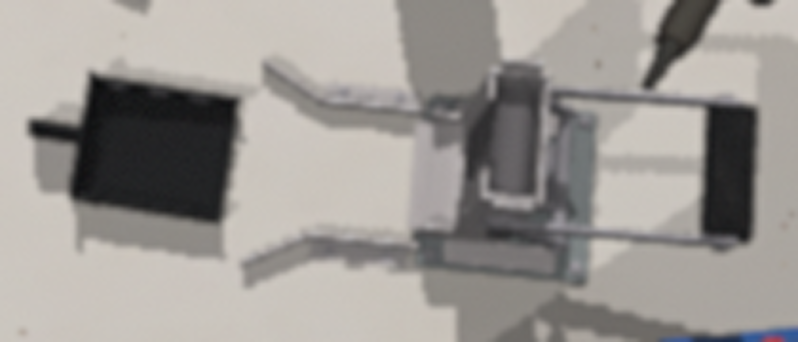

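View pics/c2.png

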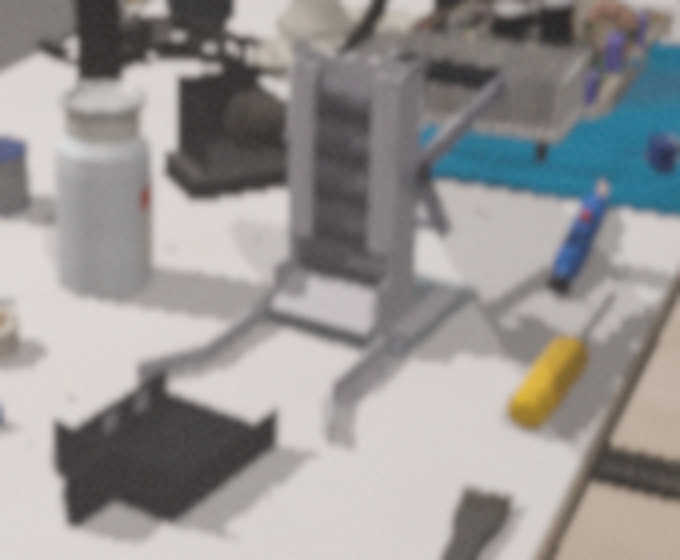

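The crops show the rails' flare start at crop (320,103)/(312,235) and the paddle corners at (708,103), (756,106), (750,241) and (702,238). The holder's high-wall corners are at (92,73) and (75,200), with the fin end at (30,127). I'll fit the planar poses to these.

```bash
cat > h.py <<'E'
import numpy as np,pickle
from scipy.optimize import least_squares
from scipy.spatial.transform import Rotation as Ro
d=pickle.load(open("cams.pkl","rb"))
def proj(n,X):
    c=d[n];p=X@c["R"].T+c["t"]
    return np.c_[c["fx"]*p[:,0]/p[:,2]+c["cx"],c["fy"]*p[:,1]/p[:,2]+c["cy"]]
def w(P,L):
    L=np.atleast_2d(L)/1000.;a=P[2];c,s=np.cos(a),np.sin(a)
    return np.c_[P[0]+c*L[:,0]-s*L[:,1],P[1]+s*L[:,0]+c*L[:,1],L[:,2]]
def crop(n,q):
    q=np.array(q,float)
    return q/3.8+[225,190] if n=="top" else q/4+[245,160]
def fit(obs,p0):
    f=lambda P:np.concatenate([(proj(n,w(P,L))-crop(n,q)).ravel() for n,q,L in obs])
    r=least_squares(f,p0,loss="soft_l1")
    for (n,q,L) in obs: print(n,L,np.round(proj(n,w(r.x,L))-crop(n,q),1))
    return r.x
E
python3 - <<'E'
from h import *
D=fit([("top",(320,103),(-102,41.5,14)),("top",(312,235),(-102,-41.5,14)),("top",(267,66),(-142,63,14)),("top",(245,264),(-142,-63,14)),
("top",(708,103),(113,40.5,134)),("top",(756,106),(143,40.5,134)),("top",(750,241),(143,-40.5,134)),("top",(702,238),(113,-40.5,134)),
("top",(500,65),(-17,37,178)),("top",(550,68),(17,37,178)),("top",(545,208),(17,-37,178)),("top",(483,203),(-17,-37,178)),
("scene",(290,50),(-17,37,178)),("scene",(385,70),(-17,-37,178))],[.6,-.2,-1.6])
H=fit([("top",(92,73),(-48,39.5,34)),("top",(75,200),(-48,-39.5,34)),("top",(240,97),(48,39.5,22)),("top",(220,220),(48,-39.5,22)),("top",(30,127),(-80,0,34)),
("scene",(275,412),(48,-39.5,22)),("scene",(155,372),(48,39.5,22)),("scene",(70,522),(-80,0,0)),("scene",(57,425),(-80,0,34))],[.6,0,-1.6])
print(D,H)
for n,L in [("pad",(128,0,134)),("dock",(-84,0,0)),("stop",(-36,0,0)),("magfront",(-42,0,0))]: print(n,w(D,L))
print("fin",w(H,(-66,0,20)))
c,s=np.cos(D[2]),np.sin(D[2]);e=H[:2]-D[:2];print("holder in D",c*e[0]+s*e[1],-s*e[0]+c*e[1],H[2]-D[2])
np.save("D.npy",D);np.save("H.npy",H)
E
```

```text
top (-102, 41.5, 14) [[-0.1  0.2]]
top (-102, -41.5, 14) [[-0.8 -0.2]]
top (-142, 63, 14) [[-1.9 -0.3]]
top (-142, -63, 14) [[-0.9 -0.5]]
top (113, 40.5, 134) [[-0.1 -1.1]]
top (143, 40.5, 134) [[ 1.  -0.6]]
top (143, -40.5, 134) [[1.5 0.9]]
top (113, -40.5, 134) [[0.1 0.3]]
top (-17, 37, 178) [[-2.3  0.3]]
top (17, 37, 178) [[0.8 1. ]]
top (17, -37, 178) [[ 0.1 -0.9]]
top (-17, -37, 178) [[-0.  -1.2]]
scene (-17, 37, 178) [[ 0.8 -0.4]]
scene (-17, -37, 178) [[ 5.2 -0.5]]
top (-48, 39.5, 34) [[-0.5 -1.7]]
top (-48, -39.5, 34) [[-1.9 -2.5]]
top (48, 39.5, 22) [[ 0.4 -0.6]]
top (48, -39.5, 22) [[ 0.4 -0.5]]
top (-80, 0, 34) [[-0.5 -1.9]]
scene (48, -39.5, 22) [[ 1.3 -0.3]]
scene (48, 39.5, 22) [[ 2.7 -0.7]]
scene (-80, 0, 0) [[0.7 1.7]]
scene (-80, 0, 34) [[ 3.2 11.6]]
[ 0.49771787 -0.13680981 -1.69255738] [ 0.52675215  0.06342378 -1.75713296]
pad [[ 0.48217094 -0.26386213  0.134     ]]
dock [[ 0.50792055 -0.05343172  0.        ]]
stop [[ 0.50209045 -0.10107634  0.        ]]
magfront [[ 0.50281921 -0.09512077  0.        ]]
fin [[0.53897932 0.12828128 0.02      ]]
holder in D -0.20227762603081492 0.004498863193798976 -0.06457557630638866
```

```bash
cat >> h.py <<'E'
def delta(target,yaw_y):
    from plant import ctrl
    s=ctrl.get_state();R=Ro.from_quat(s["tcp_rot"]).as_matrix()
    k=np.cos(yaw_y),np.sin(yaw_y);y=np.array([k[0],k[1],0]);z=np.array([0,0,-1.])
    best=min((Ro.from_matrix(R.T@np.c_[np.cross(y*g,z),y*g,z]).as_rotvec() for g in(1,-1)),key=np.linalg.norm)
    print("t",s["time"],"pos",np.round(s["eef_pos"],4),"F",np.round(s["contact_force"],1),"q6",np.round(s["qpos"],2)[-1],"open",round(s["opening"],3))
    print("shift cm (tool)",np.round(R.T@(np.array(target)-s["eef_pos"])*100,2),"turn",np.round(best,3))
E
python3 - <<'E'
from h import *
H=fit([("top",(92,73),(-48,39.5,34)),("top",(75,200),(-48,-39.5,34)),("top",(240,97),(48,39.5,22)),("top",(220,220),(48,-39.5,22)),("top",(30,127),(-80,0,34)),
("scene",(275,412),(48,-39.5,22)),("scene",(57,425),(-48,39.5,34)),("scene",(155,372),(48,39.5,22))],[.6,0,-1.6])
np.save("H.npy",H);print(H,w(H,(-66,0,20)))
E
```

```text
top (-48, 39.5, 34) [[-1.3 -0.2]]
top (-48, -39.5, 34) [[-1.4 -0.8]]
top (48, 39.5, 22) [[-0.1 -0.6]]
top (48, -39.5, 22) [[ 1.2 -0.4]]
top (-80, 0, 34) [[-0.7  0.2]]
scene (48, -39.5, 22) [[ 1.8 -0.7]]
scene (-48, 39.5, 34) [[ 0.1 -0.4]]
scene (48, 39.5, 22) [[ 2.3 -0.5]]
[ 0.52481678  0.06341794 -1.71801826] [[0.53449836 0.12870398 0.02      ]]
```

Emit:
send_rows(series=[[[3.4,-4,-0.3,0,0,0,1],[3.4,-4,-0.3,0,0,0,1],[3.4,-4,-0.3,0,0,0,1],[3.4,-4,-0.3,0,0,0,1],[3.4,-4,-0.3,0,0,0,1],[3.4,-4,-0.3,0,0,0,1],[3.4,-4,-0.3,0,0,0,1],[3.4,-4,-0.3,0,0,0,1],[3.4,-4,-0.3,0,0,0,1],[3.4,-4,-0.3,0,0,0,1]]])

```text
time: 1.35
eef_pos: [0.4062, -0.1605, 0.2313]
tcp_rot: [0.989, 0.149, -0.0, -0.0]
contact_force: [0.1, 0.2, -0.3]
opening: 0.997
finger_force: 0.0
```

Emit:
send_rows(series=[[[3.4,-4,0,0,0,0,1],[3.4,-4,0,0,0,0,1],[3.4,-4,0,0,0,0,1],[3.4,-4,0,0,0,0,1],[0,0,0,0,0,-0.18,1],[0,0,0,0,0,-0.18,1],[0,0,0,0,0,-0.18,1],[0,0,0,0,0,-0.18,1],[0,0,0,0,0,-0.18,1],[0,0,0,0,0,-0.18,1]]])

```text
time: 2.6
eef_pos: [0.4883, 0.0308, 0.2309]
tcp_rot: [0.769, 0.639, -0.0, -0.0]
contact_force: [0.2, 0.1, 0.2]
opening: 1.001
finger_force: 0.0
```

```bash
python3 - <<'E'
from h import *
from plant import ctrl
H=np.load("H.npy");f=w(H,(-66,0,20))[0]
delta([f[0],f[1],.12],H[2]+np.pi/2)
s=ctrl.get_state();c=ctrl.read_camera("wrist");pickle.dump((s,c),open("w1.pkl","wb"))
import cv2;cv2.imwrite("pics/w1.png",c["img"][:,:,::-1])
E
```

```text
t 2.6 pos [0.4883 0.0308 0.2309] F [0.2 0.1 0.2] q6 0.04 open 1.001
shift cm (tool) [10.47  2.75 11.09] turn [-0.001  0.    -0.038]
```

View pics/w1.png

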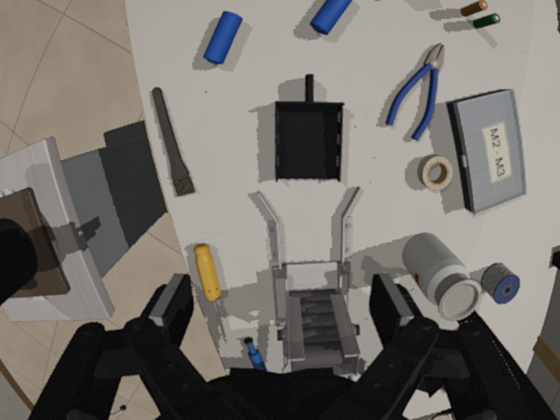

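The wrist view shows the holder at (309,141), the fin at (309,88), and the flared rails at (262,192) and (357,190). I'll enlarge it.

```bash
python3 - <<'E'
import cv2,pickle
s,c=pickle.load(open("w1.pkl","rb"))
i=c["img"][65:285,245:375,::-1]
i=cv2.resize(i[:120],None,fx=5,fy=5,interpolation=cv2.INTER_CUBIC),cv2.resize(c["img"][175:295,245:375,::-1],None,fx=5,fy=5,interpolation=cv2.INTER_CUBIC)
import numpy as np
a=cv2.resize(c["img"][65:295,245:375,::-1].transpose(1,0,2),None,fx=3.45,fy=3.45,interpolation=cv2.INTER_CUBIC)
cv2.imwrite("pics/w1c.png",a);print(a.shape,c["fx"],c["cx"],c["cy"],c["hand_eye"])
E
```

```text
(448, 794, 3) 325.19226210127806 280.99763654858384 212.70919670092076 [[ 4.46919987e-04 -9.47049213e-01 -3.21088131e-01  8.29956941e-02]
 [ 9.99999799e-01  2.79008405e-04  5.68956589e-04 -6.75408421e-04]
 [-4.49243603e-04 -3.21088320e-01  9.47049148e-01 -1.72692770e-01]
 [ 0.00000000e+00  0.00000000e+00  0.00000000e+00  1.00000000e+00]]
```

View pics/w1c.png

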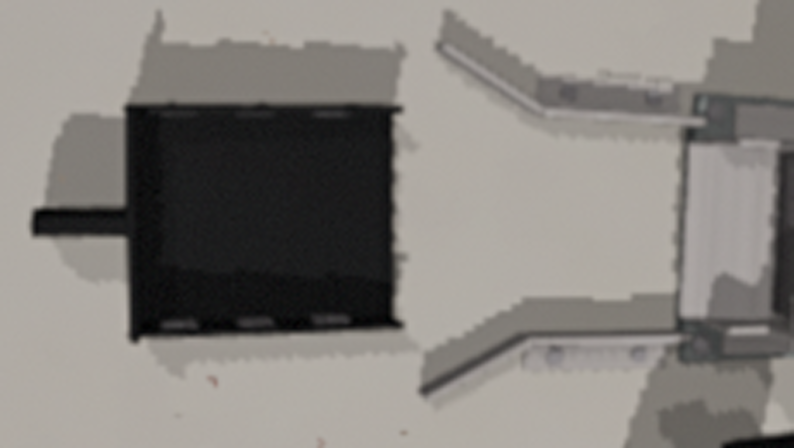

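```bash
cat >> h.py <<'E'
def wfit(pk,obs,p0):
    s,c=pickle.load(open(pk,"rb"));R=Ro.from_quat(s["tcp_rot"]).as_matrix();T=np.linalg.inv(c["hand_eye"])
    def pr(X):
        t=(X-s["eef_pos"])@R;p=t@T[:3,:3].T+T[:3,3]
        r=np.hypot(p[:,0],p[:,1]);th=np.arctan2(r,p[:,2])
        return np.c_[c["cx"]+c["fx"]*th*p[:,0]/r,c["cy"]+c["fx"]*th*p[:,1]/r]
    L=np.array([o[1] for o in obs],float);q=np.array([o[0] for o in obs],float)
    r=least_squares(lambda P:(pr(w(P,L))-q).ravel(),p0,loss="soft_l1")
    print(np.round(pr(w(r.x,L))-q,1).tolist());return r.x
E
python3 - <<'E'
from h import *
k=lambda u,v:(245+v/3.45,65+u/3.45)
D=wfit("w1.pkl",[(k(545,115),(-102,-41.5,14)),(k(528,332),(-102,41.5,14)),(k(441,49),(-142,-63,14)),(k(424,388),(-142,63,14)),(k(686,230),(-42,0,16))],np.load("D.npy"))
H=wfit("w1.pkl",[(k(128,106),(-48,-39.5,34)),(k(133,338),(-48,39.5,34)),(k(402,108),(48,-39.5,22)),(k(402,323),(48,39.5,22)),(k(33,222),(-80,0,34))],np.load("H.npy"))
print(D,np.load("D.npy"),H,np.load("H.npy"))
np.save("D2.npy",D);np.save("H2.npy",H)
Da=D
for Q in(D,np.load("D.npy")):print("dock",w(Q,(-84,0,0)),"pad",w(Q,(128,0,134)))
f=w(H,(-66,0,20))[0];print("fin",f);delta([f[0],f[1],.10],H[2]+np.pi/2)
E
```

```text
[[-0.6, -0.4], [0.8, 0.6], [-0.9, 0.7], [1.0, -0.1], [-0.1, -0.9]]
[[-1.6, -0.2], [1.2, -0.6], [-1.4, 0.9], [1.2, 1.0], [0.2, -0.5]]
[ 0.5009313  -0.13602317 -1.69191467] [ 0.49771787 -0.13680981 -1.69255738] [ 0.52650741  0.06465841 -1.75176517] [ 0.52481678  0.06341794 -1.71801826]
dock [[ 0.51108038 -0.05263854  0.        ]] pad [[ 0.48546603 -0.26308546  0.134     ]]
dock [[ 0.50792055 -0.05343172  0.        ]] pad [[ 0.48217094 -0.26386213  0.134     ]]
fin [0.53838627 0.12958062 0.02      ]
t 2.65 pos [0.4883 0.0308 0.231 ] F [ 0.3  0.  -0. ] q6 0.04 open 0.999
shift cm (tool) [10.62  3.15 13.09] turn [-0.001  0.    -0.   ]
```

Emit:
send_rows(series=[[[3.5,1.05,2,0,0,0,0.6],[3.5,1.05,4,0,0,0,0.2],[3.6,1.05,4,0,0,0,0.2],[0,0,4,0,0,0,0.2],[0,0,4,0,0,0,0.2],[0,0,2,0,0,0,0.2],[0,0,1.5,0,0,0,0.2],[0,0,0,0,0,0,0.2]]], force=30)

```text
time: 3.65
eef_pos: [0.5389, 0.1287, 0.0154]
tcp_rot: [0.772, 0.636, -0.001, -0.001]
contact_force: [-0.4, 0.3, -0.1]
opening: 0.602
finger_force: 0.0
```

```bash
python3 - <<'E'
from h import *
from plant import ctrl
import cv2
H=np.load("H2.npy");f=w(H,(-66,0,20))[0]
delta([f[0],f[1],.008],H[2]+np.pi/2)
s=ctrl.get_state();c=ctrl.read_camera("wrist");pickle.dump((s,c),open("w2.pkl","wb"))
cv2.imwrite("pics/w2.png",c["img"][:,:,::-1])
E
```

```text
t 3.65 pos [0.5389 0.1287 0.0154] F [-0.4  0.3 -0.1] q6 0.24 open 0.602
shift cm (tool) [ 0.07 -0.06  0.74] turn [-0.002  0.001 -0.011]
```

View pics/w2.png

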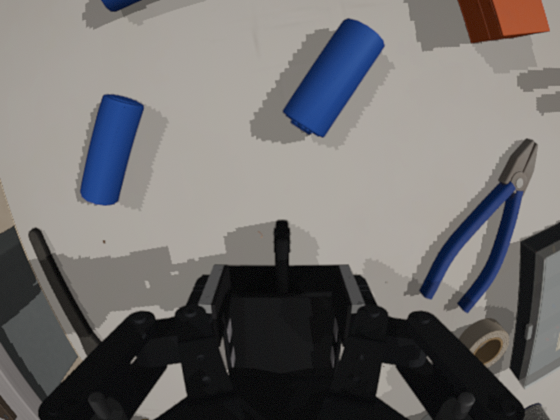

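The fin at (282,255) is centred between the open pads at (213,290) and (350,290), so I'll lower slightly and close.

Emit:
send_rows(series=[[[0,0,0.5,0,0,0,0.2],[0,0,0,0,0,0,-1],[0,0,0,0,0,0,-1],[0,0,0,0,0,0,-1],[0,0,0,0,0,0,-1],[0,0,0,0,0,0,-1],[0,0,0,0,0,0,-1],[0,0,0,0,0,0,-1]]], force=30)

```text
time: 4.7
eef_pos: [0.5398, 0.1288, 0.0115]
tcp_rot: [0.771, 0.636, 0.0, 0.0]
contact_force: [0.1, 0.7, -0.4]
opening: 0.003
finger_force: 0.0
```

```bash
python3 - <<'E'
from h import *
from plant import ctrl
D=np.load("D2.npy");H=np.load("H2.npy")
s=ctrl.get_state();P=s["eef_pos"]
yt=Ro.from_quat(s["tcp_rot"]).as_matrix()[:,1];print("tool y yaw",np.arctan2(yt[1],yt[0]),H[2]+np.pi/2, s["finger_force"])
def inD(p):
    e=p[:2]-D[:2];c,q=np.cos(D[2]),np.sin(D[2]);return np.round([c*e[0]+q*e[1],-q*e[0]+c*e[1]],4)
print("tcp in D",inD(P),"holder",inD(H[:2]))
f=w(D,(-84-66-25,0,0))[0];delta([f[0],f[1],P[2]],D[2]+np.pi/2)
E
```

```text
tool y yaw -0.19101515076752523 -0.18096883912324002 0.0
tcp in D [-0.2676  0.0066] holder [-0.2023  0.0011]
t 4.7 pos [0.5398 0.1288 0.0115] F [ 0.1  0.7 -0.4] q6 0.24 open 0.003
shift cm (tool) [-9.28 -0.01 -0.  ] turn [ 0.   -0.   -0.07]
```

```bash
python3 - <<'E'
from h import *
from plant import ctrl
import cv2
c=ctrl.read_camera("wrist")
s=ctrl.get_state();c2=ctrl.read_camera("scene")
a=c["img"][180:400,170:400,::-1];b=c2["img"][200:310,230:340,::-1]
pickle.dump(c2,open("s3.pkl","wb"))
a=cv2.resize(a,(418,400));b=cv2.resize(b,(380,400),interpolation=cv2.INTER_CUBIC)
cv2.imwrite("pics/w3.png",np.hstack([a,b]))
E
```

```text
(no output)
```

View pics/w3.png

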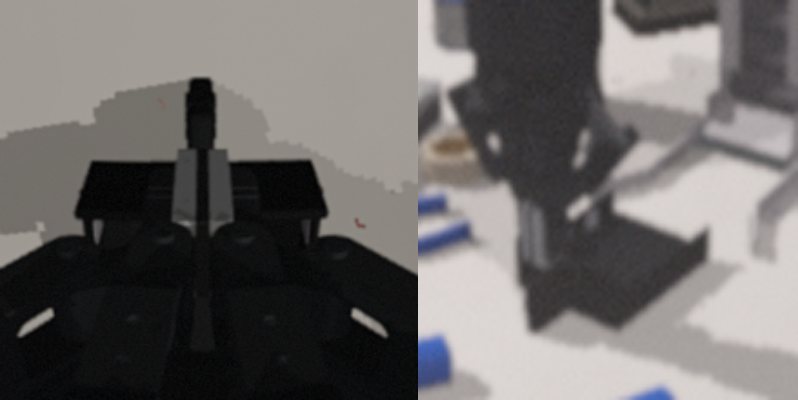

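```bash
python3 - <<'E'
from h import *
from plant import ctrl
s=ctrl.get_state();c=ctrl.read_camera("wrist");R=Ro.from_quat(s["tcp_rot"]).as_matrix();T=np.linalg.inv(c["hand_eye"])
H=np.load("H2.npy")
def pr(X):
    t=(X-s["eef_pos"])@R;p=t@T[:3,:3].T+T[:3,3];r=np.hypot(p[:,0],p[:,1]);th=np.arctan2(r,p[:,2])
    q=np.c_[c["cx"]+c["fx"]*th*p[:,0]/r,c["cy"]+c["fx"]*th*p[:,1]/r];return np.round((q-[170,180])*1.818)
L=[(-80,4,34),(-80,-4,34),(-80,0,0),(-48,39.5,34),(-48,-39.5,34),(-55,4,34)]
print("fin/wall expected",pr(w(H,L)).tolist())
for t in[(0,0,0),(.011,0,0),(-.011,0,0),(.011,0,-.02),(.011,.01,0),(.011,.004,-0.02)]:print(t,pr((s["eef_pos"]+R@np.array(t))[None]))
print(s["qpos"],s["finger_force"],s["opening"])
E
```

```text
fin/wall expected [[212.0, 119.0], [184.0, 119.0], [198.0, 77.0], [328.0, 211.0], [71.0, 213.0], [212.0, 195.0]]
(0, 0, 0) [[204. 131.]]
(0.011, 0, 0) [[204. 100.]]
(-0.011, 0, 0) [[203. 161.]]
(0.011, 0, -0.02) [[204. 127.]]
(0.011, 0.01, 0) [[235. 100.]]
(0.011, 0.004, -0.02) [[218. 127.]]
[ 5.14334830e-02  2.62246097e-01  1.99211839e+00 -3.44080848e-05
  8.87275072e-01  2.42438866e-01] 0.0 -0.0021784506881960394
```

```bash
python3 - <<'E'
from h import *
from plant import ctrl
s=ctrl.get_state();R=Ro.from_quat(s["tcp_rot"]).as_matrix();H=np.load("H2.npy")
def cr(X): q=proj("scene",X);return np.round((q-[230,200])*[3.4545,3.636]+[418,0]).tolist()
print("tcp, +20,+35,+50mm",cr(np.array([s["eef_pos"]+[0,0,z] for z in(0,.02,.035,.05)])))
print("pad corners z0,z35",cr(np.array([s["eef_pos"]+R@[x,y,z] for x in(-.011,.011) for y in(-.008,.008) for z in(0,-.035)])))
print("fin end bottom/top, wall corners",cr(w(H,[(-80,0,0),(-80,0,34),(-48,39.5,34),(-48,-39.5,34),(-48,-39.5,0),(48,-39.5,22)])))
E
```

```text
tcp, +20,+35,+50mm [[546.0, 306.0], [544.0, 276.0], [544.0, 252.0], [543.0, 229.0]]
pad corners z0,z35 [[568.0, 302.0], [566.0, 249.0], [548.0, 293.0], [545.0, 240.0], [544.0, 320.0], [542.0, 266.0], [523.0, 310.0], [521.0, 256.0]]
fin end bottom/top, wall corners [[532.0, 337.0], [530.0, 284.0], [515.0, 238.0], [618.0, 282.0], [619.0, 334.0], [711.0, 229.0]]
```

The pads shut fully (opening about 0). In both views their tips are at (203,150) in the left crop and (540,265) in the right, about 30 mm above the nominal TCP, so they closed over the fin top. I'll reopen and lower in small steps, watching the force.

Emit:
send_rows(series=[[[0,0,0,0,0,0,-0.2],[0,0,0,0,0,0,-0.2],[0,0,0,0,0,0,-0.2],[0,0,0,0,0,0,-0.2],[0,0,0.4,0,0,0,-0.2],[0,0,0.3,0,0,0,-0.2],[0,0,0.2,0,0,0,-0.2],[0,0,0,0,0,0,-0.2]]])

```text
time: 5.85
eef_pos: [0.5396, 0.1288, 0.0022]
tcp_rot: [0.771, 0.636, -0.0, -0.0]
contact_force: [-0.9, -0.4, 0.5]
opening: 0.403
finger_force: 0.0
```

Emit:
send_rows(series=[[[0,0,0.3,0,0,0,-0.2],[0,0,0,0,0,0,-0.2]]])

```text
time: 6.1
eef_pos: [0.5396, 0.1288, -0.0007]
tcp_rot: [0.771, 0.636, -0.0, -0.0]
contact_force: [-1.3, -0.2, -0.5]
opening: 0.395
finger_force: 0.0
```

Emit:
send_rows(series=[[[0,0,0.3,0,0,0,-0.2],[0,0,0,0,0,0,-0.2]]])

```text
time: 6.35
eef_pos: [0.5395, 0.1288, -0.0038]
tcp_rot: [0.771, 0.636, -0.0, -0.0]
contact_force: [1.1, 0.1, 0.1]
opening: 0.399
finger_force: 0.0
```

Emit:
send_rows(series=[[[0,0,0.3,0,0,0,-0.2],[0,0,0,0,0,0,-0.2]]])

```text
time: 6.6
eef_pos: [0.5395, 0.1288, -0.0068]
tcp_rot: [0.771, 0.636, -0.0, -0.0]
contact_force: [-0.0, -0.2, -0.6]
opening: 0.4
finger_force: 0.0
```

Emit:
send_rows(series=[[[0,0,0.3,0,0,0,-0.2],[0,0,0,0,0,0,-0.2]]])

```text
time: 6.85
eef_pos: [0.5395, 0.1288, -0.0098]
tcp_rot: [0.771, 0.636, -0.0, -0.0]
contact_force: [0.4, -0.5, 0.2]
opening: 0.402
finger_force: 0.0
```

Emit:
send_rows(series=[[[0,0,0.3,0,0,0,-0.2],[0,0,0,0,0,0,-0.2]]])

```text
time: 7.1
eef_pos: [0.5396, 0.1288, -0.0128]
tcp_rot: [0.771, 0.636, -0.0, -0.0]
contact_force: [1.1, 0.7, -0.1]
opening: 0.398
finger_force: 0.0
```

Emit:
send_rows(series=[[[0,0,0,0,0,0,-1],[0,0,0,0,0,0,-1],[0,0,0,0,0,0,-1],[0,0,0,0,0,0,-1],[0,0,0,0,0,0,-1]]], force=30)

```text
time: 7.72
eef_pos: [0.5399, 0.1289, -0.0123]
tcp_rot: [0.771, 0.636, 0.0, -0.0]
contact_force: [-0.2, 0.7, 0.8]
opening: 0.086
finger_force: 32.2
```

The fin is now gripped (opening 0.086, 32 N). Next: square up, shift sideways, then slide forward.

Emit:
send_rows(series=[[[0,0,0,0,0,-0.04,-1],[0,0,0,0,0,-0.03,-1],[0,-0.33,0,0,0,0,-1],[0,-0.33,0,0,0,0,-1],[-0.8,0,0,0,0,0,-1],[-0.8,0,0,0,0,0,-1],[-0.8,0,0,0,0,0,-1],[-0.8,0,0,0,0,0,-1],[-0.8,0,0,0,0,0,-1],[0,0,0,0,0,0,-1]]])

```text
time: 8.98
eef_pos: [0.5284, 0.0886, -0.0124]
tcp_rot: [0.749, 0.663, -0.001, 0.0]
contact_force: [-0.7, -1.4, 3.4]
opening: 0.089
finger_force: 32.5
```

```bash
cat > chk.py <<'E'
from h import *
from plant import ctrl
import cv2,sys
D=np.load("D2.npy")
s=ctrl.get_state();e=s["eef_pos"][:2]-D[:2];c,q=np.cos(D[2]),np.sin(D[2])
yt=Ro.from_quat(s["tcp_rot"]).as_matrix()[:,1];F=s["contact_force"]
print("D-frame tcp mm",np.round([1e3*(c*e[0]+q*e[1]),1e3*(-q*e[0]+c*e[1])],1),"yawerr",round(np.arctan2(yt[1],yt[0])-D[2]-np.pi/2,4),"F_D",np.round([c*F[0]+q*F[1],-q*F[0]+c*F[1],F[2]],1))
if len(sys.argv)>1:
    cc=ctrl.read_camera(sys.argv[1]);pickle.dump((s,cc),open(sys.argv[2]+".pkl","wb"));cv2.imwrite("pics/"+sys.argv[2]+".png",cc["img"][:,:,::-1])
E
python3 chk.py
```

```text
D-frame tcp mm [-2.263e+02  1.000e-01] yawerr 0.0 F_D [ 1.5 -0.5  3.4]
```

Emit:
send_rows(series=[[[-0.6,0,0,0,0,0,-1],[-0.6,0,0,0,0,0,-1],[-0.6,0,0,0,0,0,-1],[0,0,0,0,0,0,-1]]])

```text
time: 9.48
eef_pos: [0.5263, 0.0713, -0.0123]
tcp_rot: [0.749, 0.663, -0.0, 0.0]
contact_force: [-0.5, 1.1, 3.5]
opening: 0.081
finger_force: 32.6
```

```bash
python3 chk.py top t4; python3 - <<'E'
import pickle,cv2,numpy as np
s,c=pickle.load(open("t4.pkl","rb"))
i=c["img"][190:280,225:385,::-1];cv2.imwrite("pics/t4c.png",cv2.resize(i,None,fx=5,fy=5,interpolation=cv2.INTER_CUBIC))
E
```

```text
D-frame tcp mm [-2.089e+02  1.000e-01] yawerr 0.0 F_D [-1.  -0.6  3.5]
```

Emit:
send_rows(series=[[[-0.5,0,0,0,0,0,-1],[-0.5,0,0,0,0,0,-1],[0,0,0,0,0,0,-1]]])

```text
time: 9.9
eef_pos: [0.5251, 0.0617, -0.0123]
tcp_rot: [0.749, 0.663, -0.0, 0.0]
contact_force: [0.3, 3.9, 3.7]
opening: 0.086
finger_force: 32.7
```

```bash
python3 chk.py
```

```text
D-frame tcp mm [-1.992e+02  1.000e-01] yawerr 0.0 F_D [-3.9 -0.2  3.7]
```

Emit:
send_rows(series=[[[-0.5,0,0,0,0,0,-1],[-0.5,0,0,0,0,0,-1],[0,0,0,0,0,0,-1]]])

```text
time: 10.28
eef_pos: [0.5239, 0.0516, -0.0124]
tcp_rot: [0.749, 0.663, -0.0, 0.0]
contact_force: [0.2, 1.9, 4.5]
opening: 0.081
finger_force: 32.7
```

Emit:
send_rows(series=[[[-0.5,0,0,0,0,0,-1],[-0.5,0,0,0,0,0,-1],[0,0,0,0,0,0,-1]]])

```text
time: 10.65
eef_pos: [0.5227, 0.0419, -0.0124]
tcp_rot: [0.749, 0.663, -0.0, 0.0]
contact_force: [0.6, 2.6, 5.1]
opening: 0.086
finger_force: 32.8
```

Emit:
send_rows(series=[[[-0.5,0,0,0,0,0,-1],[-0.5,0,0,0,0,0,-1],[0,0,0,0,0,0,-1]]])

```text
time: 11.02
eef_pos: [0.5215, 0.0321, -0.0124]
tcp_rot: [0.749, 0.663, -0.0, 0.0]
contact_force: [0.6, 4.1, 5.1]
opening: 0.086
finger_force: 32.8
```

```bash
python3 chk.py
```

```text
D-frame tcp mm [-1.694e+02  1.000e-01] yawerr 0.0001 F_D [-4.1  0.1  5.1]
```

Emit:
send_rows(series=[[[-0.5,0,0,0,0,0,-1],[-0.5,0,0,0,0,0,-1],[0,0,0,0,0,0,-1]]])

```text
time: 11.4
eef_pos: [0.5202, 0.0223, -0.0124]
tcp_rot: [0.749, 0.663, -0.0, 0.0]
contact_force: [-0.7, 3.7, 4.8]
opening: 0.087
finger_force: 32.8
```

Emit:
send_rows(series=[[[-0.3,0,0,0,0,0,-1],[0,0,0,0,0,0,-1]]])

```text
time: 11.65
eef_pos: [0.5199, 0.0196, -0.0124]
tcp_rot: [0.749, 0.663, 0.0, -0.0]
contact_force: [-0.2, 4.0, 5.8]
opening: 0.083
finger_force: 32.8
```

Emit:
send_rows(series=[[[-0.3,0,0,0,0,0,-1],[0,0,0,0,0,0,-1]]])

```text
time: 11.9
eef_pos: [0.5195, 0.0167, -0.0124]
tcp_rot: [0.749, 0.663, 0.0, -0.0]
contact_force: [-0.2, 4.5, 5.4]
opening: 0.086
finger_force: 32.8
```

Emit:
send_rows(series=[[[-0.2,0,0,0,0,0,-1],[0,0,0,0,0,0,-1]]])

```text
time: 12.15
eef_pos: [0.5193, 0.0148, -0.0124]
tcp_rot: [0.749, 0.663, 0.0, -0.0]
contact_force: [-1.1, 5.1, 4.9]
opening: 0.08
finger_force: 32.8
```

Emit:
send_rows(series=[[[-0.2,0,0,0,0,0,-1],[0,0,0,0,0,0,-1]]])

```text
time: 12.4
eef_pos: [0.5191, 0.0128, -0.0124]
tcp_rot: [0.749, 0.663, 0.0, -0.0]
contact_force: [0.9, 4.9, 5.9]
opening: 0.084
finger_force: 32.8
```

Emit:
send_rows(series=[[[-0.2,0,0,0,0,0,-1],[0,0,0,0,0,0,-1]]])

```text
time: 12.65
eef_pos: [0.519, 0.0115, -0.0123]
tcp_rot: [0.749, 0.663, 0.001, -0.0]
contact_force: [1.4, 6.9, 5.6]
opening: 0.083
finger_force: 32.8
```

Emit:
send_rows(series=[[[-0.2,0,0,0,0,0,-1],[0,0,0,0,0,0,-1]]])

```text
time: 12.9
eef_pos: [0.5197, 0.0113, -0.0124]
tcp_rot: [0.75, 0.662, 0.003, -0.001]
contact_force: [4.2, 14.1, 2.5]
opening: 0.084
finger_force: 32.5
```

```bash
python3 chk.py
```

```text
D-frame tcp mm [-148.5    0.8] yawerr -0.0031 F_D [-14.5   2.5   2.5]
```

The holder butts the stop: 14.5 N and the motion stalled at −148.5 mm, against −150 expected. Releasing and lifting.

Emit:
send_rows(series=[[[0.1,0,0,0,0,0,-0.3],[0,0,0,0,0,0,-0.3],[0,0,0,0,0,0,-0.3],[0,0,0,0,0,0,-0.3],[0,0,-1.5,0,0,0,-0.3],[0,0,-5,0,0,0,-0.3],[0,0,-6,0,0,0,-0.3],[0,0,-6,0,0,0,-1],[0,0,-6,0,0,0,-1],[0,0,-2,0,0,0,-1]]])

```text
time: 14.15
eef_pos: [0.5206, 0.0091, 0.259]
tcp_rot: [0.749, 0.663, 0.003, 0.004]
contact_force: [0.4, 0.3, -0.4]
opening: 0.001
finger_force: 0.0
```

```bash
python3 chk.py wrist w5; python3 - <<'E'
import pickle,cv2
s,c=pickle.load(open("w5.pkl","rb"));print(s["eef_pos"])
i=c["img"][150:350,180:400,::-1];cv2.imwrite("pics/w5c.png",cv2.resize(i,None,fx=2.9,fy=2.9,interpolation=cv2.INTER_CUBIC))
E
```

```text
D-frame tcp mm [-146.4    2. ] yawerr 0.0002 F_D [-0.3  0.4 -0.4]
[0.52062437 0.00910149 0.25902439]
```

View pics/w5c.png

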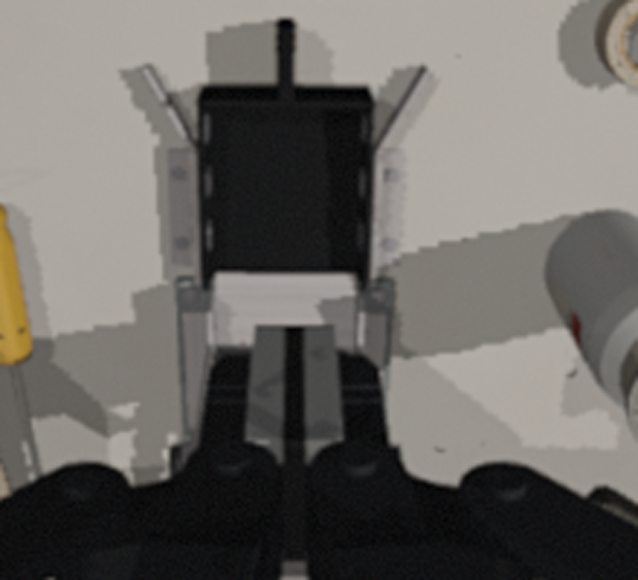

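The holder sits square against the chute at crop (285,275), between the rails. Moving over the paddle.

Emit:
send_rows(series=[[[-4.5,0,0,0,0,0,-1],[-4.5,0,0,0,0,0,-1],[-4.5,-0.1,0,0,0,0,-1],[-4.5,-0.1,0,0,0,0,-1],[-4.5,-0.1,0,0,0,0,-1],[-4.7,0,0,0,0,0,-1],[0,0,3,0,0,0,-1],[0,0,3,0,0,0,-1],[0,0,3,0,0,0,-1],[0,0,0,0,0,0,-1]]])

```text
time: 15.45
eef_pos: [0.4801, -0.2581, 0.1576]
tcp_rot: [0.749, 0.663, -0.001, -0.005]
contact_force: [-0.9, 0.4, 0.2]
opening: -0.003
finger_force: 0.0
```

```bash
python3 chk.py top t6; python3 - <<'E'
import pickle,cv2
from h import *
s,c=pickle.load(open("t6.pkl","rb"));print(s["eef_pos"])
E
```

```text
D-frame tcp mm [123.7  -5.9] yawerr -0.0001 F_D [-0.2 -0.9  0.2]
[ 0.48008222 -0.25809607  0.15764184]
```

Emit:
send_rows(series=[[[0,0,1,0,0,0,-1],[0,0,1,0,0,0,-1],[0,0,0,0,0,0,-1]]])

```text
time: 15.88
eef_pos: [0.4824, -0.2598, 0.1418]
tcp_rot: [0.749, 0.663, -0.0, -0.001]
contact_force: [-0.3, 0.1, 0.3]
opening: -0.0
finger_force: 0.0
```

Emit:
send_rows(series=[[[0,0,1,0,0,0,-1],[0,0,0,0,0,0,-1]]])

```text
time: 16.12
eef_pos: [0.4823, -0.2597, 0.1315]
tcp_rot: [0.749, 0.663, -0.0, -0.001]
contact_force: [1.0, -0.0, 1.0]
opening: 0.001
finger_force: 0.0
```

Emit:
send_rows(series=[[[0,0,1,0,0,0,-1],[0,0,0,0,0,0,-1]]])

```text
time: 16.38
eef_pos: [0.4822, -0.2596, 0.1214]
tcp_rot: [0.749, 0.663, -0.0, -0.001]
contact_force: [-0.7, 0.3, -0.3]
opening: 0.002
finger_force: 0.0
```

Emit:
send_rows(series=[[[0,0,1,0,0,0,-1],[0,0,0,0,0,0,-1]]])

```text
time: 16.62
eef_pos: [0.4822, -0.2596, 0.1113]
tcp_rot: [0.749, 0.663, -0.0, -0.001]
contact_force: [0.2, 0.3, 0.5]
opening: 0.003
finger_force: 0.0
```

Emit:
send_rows(series=[[[0,0,0.5,0,0,0,-1],[0,0,0,0,0,0,-1]]])

```text
time: 16.88
eef_pos: [0.4826, -0.26, 0.1071]
tcp_rot: [0.749, 0.663, -0.0, -0.0]
contact_force: [0.4, -0.4, 0.3]
opening: -0.001
finger_force: 0.0
```

Emit:
send_rows(series=[[[0,0,0.5,0,0,0,-1],[0,0,0,0,0,0,-1]]])

```text
time: 17.12
eef_pos: [0.4832, -0.2607, 0.103]
tcp_rot: [0.749, 0.663, -0.0, 0.001]
contact_force: [-0.5, -0.9, 2.9]
opening: 0.003
finger_force: 1.3
```

```bash
python3 chk.py
```

```text
D-frame tcp mm [125.9  -2.5] yawerr 0.0001 F_D [ 1.  -0.4  2.9]
```

Contact at eef z ≈ 0.104, so the bottom should be near 0.055. Pressing.

Emit:
send_rows(series=[[[0,0,0.8,0,0,0,-1],[0,0,0.8,0,0,0,-1],[0,0,0.8,0,0,0,-1],[0,0,0.8,0,0,0,-1],[0,0,0.8,0,0,0,-1],[0,0,0,0,0,0,-1]]])

```text
time: 17.88
eef_pos: [0.4836, -0.2623, 0.0637]
tcp_rot: [0.748, 0.663, -0.001, 0.002]
contact_force: [-1.0, -4.7, 6.4]
opening: -0.003
finger_force: 3.5
```

Emit:
send_rows(series=[[[0,0,0.4,0,0,0,-1],[0,0,0,0,0,0,-1]]])

```text
time: 18.12
eef_pos: [0.4837, -0.2619, 0.06]
tcp_rot: [0.748, 0.663, -0.0, 0.002]
contact_force: [-1.0, -2.4, 6.9]
opening: -0.002
finger_force: 3.8
```

Emit:
send_rows(series=[[[0,0,0.2,0,0,0,-1],[0,0,0,0,0,0,-1]]])

```text
time: 18.38
eef_pos: [0.4837, -0.2616, 0.0584]
tcp_rot: [0.748, 0.663, -0.0, 0.002]
contact_force: [-2.5, -1.6, 8.6]
opening: -0.0
finger_force: 4.3
```

Emit:
send_rows(series=[[[0,0,0.2,0,0,0,-1],[0,0,0,0,0,0,-1]]])

```text
time: 18.62
eef_pos: [0.4838, -0.2616, 0.0579]
tcp_rot: [0.748, 0.663, -0.0, 0.001]
contact_force: [-4.9, 0.3, 16.9]
opening: -0.003
finger_force: 7.5
```

Bottom stop reached (16.9 N). Releasing fully and waiting.

Emit:
send_rows(series=[[[0,0,-0.8,0,0,0,-1],[0,0,-0.8,0,0,0,-1],[0,0,-0.8,0,0,0,-1],[0,0,-0.8,0,0,0,-1],[0,0,-0.8,0,0,0,-1],[0,0,-0.8,0,0,0,-1],[0,0,-0.8,0,0,0,-1],[0,0,0,0,0,0,-1],[0,0,0,0,0,0,-1],[0,0,0,0,0,0,-1]]])

```text
time: 19.88
eef_pos: [0.4823, -0.2598, 0.1097]
tcp_rot: [0.749, 0.663, -0.0, -0.001]
contact_force: [1.2, 0.5, 0.4]
opening: -0.004
finger_force: 0.0
```

```bash
python3 chk.py top t7; python3 - <<'E'
import pickle,cv2
s,a=pickle.load(open("t6.pkl","rb"));s,b=pickle.load(open("t7.pkl","rb"))
f=lambda c:cv2.resize(c["img"][190:280,225:385,::-1],None,fx=4.4,fy=3.2,interpolation=cv2.INTER_CUBIC)
import numpy as np
cv2.imwrite("pics/t7c.png",np.vstack([f(a),f(b)]))
g=lambda c:c["img"][190:280,225:345].astype(int)
d=np.abs(g(a)-g(b)).sum(2)>60;ys,xs=np.nonzero(d);print("changed px",d.sum(),xs.min()+225,xs.max()+225,ys.min()+190,ys.max()+190)
E
```

```text
D-frame tcp mm [125.1  -3.6] yawerr 0.0 F_D [-0.6  1.1  0.4]
changed px 297 296 334 217 254
```

```bash
cat > cells.py <<'E'
import sys,pickle,cv2
from h import *
H=np.load("D2.npy").copy();H[:2]=w(H,(-84,0,0))[0][:2]
s,c=pickle.load(open(sys.argv[1]+".pkl","rb"))
# brightness of floor along holder x, at cell-top height 30mm, averaged over y
for x in range(-48,60,6):
    q=proj("top",w(H,[(x,y,25) for y in range(-24,25,4)])).astype(np.float32)
    v=cv2.remap(c["img"],q[:,0].copy(),q[:,1].copy(),cv2.INTER_LINEAR).reshape(-1,3).mean()
    print(x,int(v),end=" | ")
print()
E
python3 cells.py t6; python3 cells.py t7
```

```text
-48 107 | -42 26 | -36 30 | -30 34 | -24 36 | -18 36 | -12 36 | -6 36 | 0 36 | 6 37 | 12 36 | 18 36 | 24 36 | 30 36 | 36 36 | 42 139 | 48 184 | 54 173 | 
-48 100 | -42 64 | -36 104 | -30 109 | -24 95 | -18 53 | -12 32 | -6 36 | 0 36 | 6 36 | 12 36 | 18 36 | 24 36 | 30 36 | 36 36 | 42 139 | 48 184 | 54 173 |
```

Cell 1 lies at holder x ≈ −30 mm. Second press, with the same stroke.

Emit:
send_rows(series=[[[0,0,0.8,0,0,0,-1],[0,0,0.8,0,0,0,-1],[0,0,0.8,0,0,0,-1],[0,0,0.8,0,0,0,-1],[0,0,0.8,0,0,0,-1],[0,0,0.8,0,0,0,-1],[0,0,0.4,0,0,0,-1],[0,0,0.2,0,0,0,-1],[0,0,0.2,0,0,0,-1],[0,0,0,0,0,0,-1]]])

```text
time: 21.18
eef_pos: [0.4835, -0.2613, 0.0579]
tcp_rot: [0.748, 0.663, -0.0, 0.0]
contact_force: [-5.2, 1.3, 16.8]
opening: 0.003
finger_force: 8.0
```

Emit:
send_rows(series=[[[0,0,-0.8,0,0,0,-1],[0,0,-0.8,0,0,0,-1],[0,0,-0.8,0,0,0,-1],[0,0,-0.8,0,0,0,-1],[0,0,-0.8,0,0,0,-1],[0,0,-0.8,0,0,0,-1],[0,0,-0.8,0,0,0,-1],[0,0,0,0,0,0,-1],[0,0,0,0,0,0,-1],[0,0,0,0,0,0,-1]]])

```text
time: 22.42
eef_pos: [0.4823, -0.2597, 0.1097]
tcp_rot: [0.749, 0.663, -0.0, -0.001]
contact_force: [-0.2, 0.2, -0.3]
opening: 0.002
finger_force: 0.0
```

```bash
python3 chk.py top t8; python3 cells.py t8
```

```text
D-frame tcp mm [125.   -3.6] yawerr 0.0001 F_D [-0.2 -0.2 -0.3]
-48 96 | -42 66 | -36 104 | -30 108 | -24 94 | -18 69 | -12 97 | -6 108 | 0 103 | 6 73 | 12 31 | 18 36 | 24 36 | 30 36 | 36 36 | 42 138 | 48 184 | 54 173 |
```

Cell 2 is in beside it at x ≈ −3 mm. Third press.

Emit:
send_rows(series=[[[0,0,0.8,0,0,0,-1],[0,0,0.8,0,0,0,-1],[0,0,0.8,0,0,0,-1],[0,0,0.8,0,0,0,-1],[0,0,0.8,0,0,0,-1],[0,0,0.8,0,0,0,-1],[0,0,0.4,0,0,0,-1],[0,0,0.2,0,0,0,-1],[0,0,0.2,0,0,0,-1],[0,0,0,0,0,0,-1]]])

```text
time: 23.72
eef_pos: [0.4835, -0.2613, 0.0579]
tcp_rot: [0.748, 0.663, -0.001, 0.0]
contact_force: [-5.5, 1.1, 16.9]
opening: -0.001
finger_force: 8.0
```

Emit:
send_rows(series=[[[0,0,-0.8,0,0,0,-1],[0,0,-0.8,0,0,0,-1],[0,0,-0.8,0,0,0,-1],[0,0,-0.8,0,0,0,-1],[0,0,-0.8,0,0,0,-1],[0,0,-0.8,0,0,0,-1],[0,0,-0.8,0,0,0,-1],[0,0,0,0,0,0,-1],[0,0,0,0,0,0,-1],[0,0,0,0,0,0,-1]]])

```text
time: 24.98
eef_pos: [0.4823, -0.2596, 0.1097]
tcp_rot: [0.749, 0.663, -0.0, -0.001]
contact_force: [-0.8, 0.2, -0.0]
opening: -0.001
finger_force: 0.0
```

Emit:
send_rows(series=[[[0,0,-2,0,0,0,-1],[0,0,-3,0,0,0,-1],[0,0,-3,0,0,0,-1],[0,0,0,0,0,0,-1],[0,0,0,0,0,0,-1]]])

```text
time: 25.6
eef_pos: [0.4822, -0.2597, 0.1892]
tcp_rot: [0.749, 0.663, -0.0, -0.001]
contact_force: [0.2, 0.6, -0.7]
opening: 0.001
finger_force: 0.0
```

```bash
python3 chk.py top t9; python3 cells.py t9; python3 - <<'E'
import pickle,cv2
s,c=pickle.load(open("t9.pkl","rb"))
cv2.imwrite("pics/t9c.png",cv2.resize(c["img"][130:290,225:435,::-1],None,fx=3.7,fy=3.7,interpolation=cv2.INTER_CUBIC))
E
```

```text
D-frame tcp mm [125.   -3.6] yawerr 0.0001 F_D [-0.6  0.1 -0.7]
-48 93 | -42 67 | -36 104 | -30 108 | -24 93 | -18 68 | -12 98 | -6 108 | 0 102 | 6 73 | 12 86 | 18 105 | 24 108 | 30 89 | 36 41 | 42 138 | 48 183 | 54 172 |
```

View pics/t9c.png

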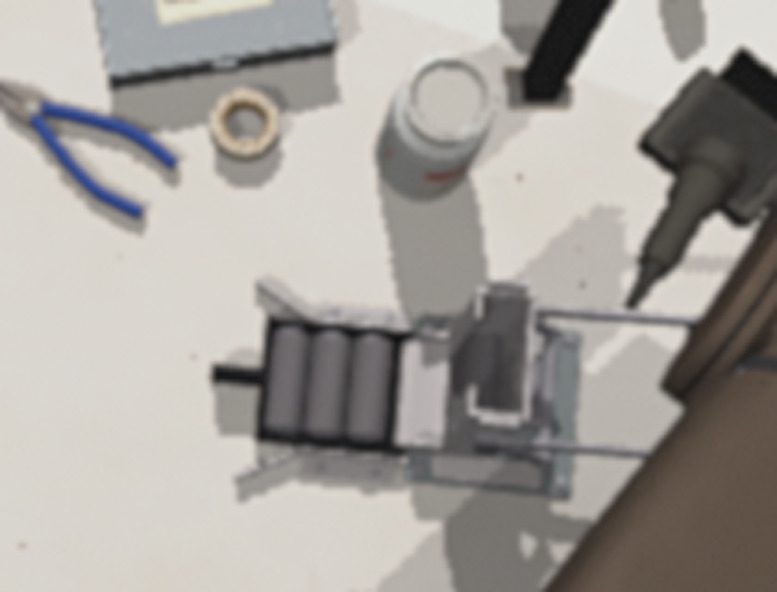

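Three cells lie side by side in the holder at (290,380), (328,380) and (370,385). The holder is home against the chute, and the bottle and cutters haven't moved. Handing in.

```bash
python3 -c "
from plant import ctrl
print(ctrl.sign_off())"
```

```text
the job is handed in; nothing more can be done
None
```

The job is handed in: the holder is home against the stop with three cells side by side, after three full lever presses, and the bottle and cutters were left where they stood; the hand-in gave no verdict back.

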